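Chock the milling jar and draw the stop

TASK

A steel milling jar lies across a sloping stand, held back only by the yellow sliding stop. Pick up the blue wedge chock by its orange rib, set it down gently, without knocking the jar, on the slope in the middle of the jar's low side with its thin edge under the jar, and push it uphill, rolling the jar with the chock alone, until the jar is nipped firmly but not hard (a push of about 10 N) against the sprung rubber pad. Let go of the chock, then pull the yellow stop by its black tab all the way downhill, so that the jar stays put on the chock alone; leave everything else where it stands.

Things in the scene. Friction and masses are not known exactly. Their poses are not given: they have to be found in the camera images.
- ramp: Sloping stand, 360 mm long (x), 170 mm wide (y); place and heading differ. Origin: mid-width, 170 mm from its low end, at worktop height; x points level, in the uphill direction, z up. The grey deck rises 7 degrees along x and its surface is 34 mm above the origin there. 18 mm high rails run along both side edges. Rolling the jar uphill with the chock takes under 4 N.
- deck_top_edge (a point): Middle of the deck's high edge, on its surface; axes as the ramp's. Before it a blue carriage holds an upright black rubber pad, full width, at the jar's mid-height, on springs (6 N per mm, 9 mm travel). Where the carriage is clamped differs and is not measured: the jar meets the pad after rolling 8 to 42 mm uphill from its start.
- jar_center (a point): Centre of the steel milling jar, a closed cylinder 70 mm in diameter, 120 mm long, with two green rings, 0.6 to 1 kg, lying across the deck at mid-width, axis along the ramp's y. The point is on the axis, 35 mm square above the deck; its axes turn as the jar rolls. The jar starts leaning on the tips of the yellow stop's prongs and would roll downhill without them.
- chock_rib (a point): Middle of the orange grip rib (24 mm long in x, 18 wide in y, 28 to 66 mm above the sole) of the blue wedge chock, 0.2 kg, rubber sole, 76 long (x), 46 wide, body 28 high; starts flat on the worktop at the left. The point is 47 mm above the sole. x points to the thin edge, 62 mm ahead, whence a 45 degree face rises back. Touching the jar on the deck, the point is 77 mm downhill of the jar's axis.
- fork (a joint): Travel of the yellow stop along the deck: 0 = holding the jar (start), grows downhill to 0.045 m (fully drawn). Slides stiffly (3 N) and stays where left. Its two prongs, 10 mm wide and 15 mm high, run along the deck 52 mm either side of its middle, joined by a crossbar at the low end; the chock goes between the prongs, between crossbar and jar.
- fork_tab (a point): Grip point on the black upright tab in the middle of the stop's crossbar, 40 mm above the deck: tab 20 mm wide (ramp's y), 12 mm thick (ramp's x), its top 58 mm above the deck, square to the deck. Moves with the stop; axes as the ramp's. At the start it is 150 mm downhill of the jar's axis.
- pin_tin: White round tin, 52 mm across, 23 mm high, a bystander; origin under its centre.
- petri: Flat round dish, 60 mm across, 15 mm high, a bystander; origin under its centre.
- tape_roll: Roll of brown tape, 95 mm across, 19 mm high, a bystander; origin under its centre.
Not all that is in view belongs to the job. Of the things that look like the part that bears chock_rib, the smaller one is meant.

How it is judged (in metres and radians):
On the way, in this order (a step that is already met when the one before it is completed fails the run):
1. the chock, pushed from the low side, presses the jar firmly (5.5 N or more, for 0.3 s) while the stop is still in place (contact force between chock and jar above 5.5 N and value of joint fork below 0.006 m and x of jar_center in the frame of ramp above 0.0385 m), for 0.3 s.
2. with the robot off the chock and the jar resting on the chock clear of the stop, the stop is still in place (contact force between chock and the fingers below 0.05 N and contact force between chock and jar above 0.2 N and value of joint fork below 0.006 m and x of jar_center in the frame of ramp above 0.0385 m), for 0.2 s.
3. the stop is drawn downhill (value of joint fork above 0.035 m), for 0.1 s.
At the end, for the whole second after the job is handed in: The stop is drawn at least 35 mm; the jar lies still on the deck, at least 4 mm uphill of where it started, leaning on the chock; the chock sits flat on the deck, at rest, within 25 mm of the deck's middle line and square to the jar within 0.3 rad (value of joint fork above 0.035 m and contact force between chock and jar above 0.2 N and x of jar_center in the frame of ramp above 0.0385 m and z of jar_center in the frame of ramp below 0.084 m and y of chock_rib in the frame of ramp between -0.025 and 0.025 m and angle between the x axis of chock_rib and the x axis of ramp, either way round below 0.3 rad and angle between chock_rib's own z axis and vertical below 0.25 rad and linear speed of each of jar, chock below 0.01 m/s); the robot touches nothing.
It fails at once if the chock knocks or is forced against the jar: it presses the jar with more than 13 N (contact force between chock and jar above 13 N).
It fails at once if the robot pushes the jar itself (contact force between any of the fingers, the arm and jar above 3 N).
It fails at once if the jar rolls back below its starting place (x of jar_center in the frame of ramp below 0.03 m).
It fails at once if a bystander (tin, dish, tape) is moved more than 20 mm (distance of any of pin_tin, petri, tape_roll from where it was at the start of the episode above 0.02 m).
It also fails if it takes over 69 s, if anything falls off the work surface, if the arm or the gripper's body presses on something with over 40 N, if the wrist force passes 120 N, or if a joint passes its speed limit or range.

ROBOT

A 6-joint arm with a two-finger parallel gripper is mounted at the origin on the work surface; the furniture and walls round the work are solid. World frame = base frame: x ahead of the robot, y to its left, z up, the work surface at z = 0. Lengths are in m, angles in degrees, forces in N, time in s.
With the tool pointing down it reaches from about 0.4 to 0.825 m from the base axis. Payload 7 kg.
Tool frame: the origin (TCP) lies on the centre line of the jaws, within the pads' length; the fingertips stand 19 mm ahead of it and the grasp point (between the pads) is the TCP; z points along the fingers, y is the line along which they close (so a half turn about z gives the same grasp; the last joint's range is limited). The gripper opens to 88 mm and grips with 3 to 60 N. Pads are 19 mm wide; open, the fingers measure 130 mm over their backs; the gripper's body (78 mm by 193 mm) begins 47 mm behind the grasp point.
Start: joints at [-50.128, 20.546, 0.682, 0, -70.136, -16.507], TCP at [0.268, -0.62, 0.246] pointing down, gripper open.
Joint ranges: [-176.03, 176.03], [-82.01, 121.73], [-58.28, 71.71], [-173.87, 95.51], [-174.79, -0.11], [-173.66, 173.66]. Speed limits (degrees/s): [136.94, 136.94, 172.46, 180, 180, 180].

INTERFACE

Orientations are given as [roll, pitch, yaw] about the fixed x, y, z axes, in that order (R = Rz(yaw) Ry(pitch) Rx(roll)).
In Python, from plant import get_state, capture, close_job gives the robot as it stands.
- The arm moves only by the tool apply_moves, never from a script. Its argument "targets" is a list of rows, each a list of 7 numbers: the opening, from 0 (shut) to 1 (fully open), then the shift along the tool's x, y, z normalised to -1 to 1, where 1 is 1000 mm, then the turn, a rotation vector about the tool's x, y, z normalised to -1 to 1, where 1 is 90 degrees. In form: [[claw, tx, ty, tz, ax, ay, az], ...]. A call has 1 to 20 rows; each row shifts and turns the commanded pose from where the row before left it, along the tool's axes as they then stand; what a row does not reach is not made up. A row lasts 1/12 s, in which the tool goes at most 41.7 mm and 7.16 degrees, less where a joint would pass 70% of its speed; a pose out of reach is approached as far as the arm can. A call with a number of a shift or a turn outside -1 to 1 is refused whole. A call with a gripper value outside its range is refused whole. The fingers move at their own pace and stop on an object; "newtons" is the grip in N (left out, the last holds). Time passes only in rows, so rows that do not move let the fingers close. It gives the time, the measured TCP pose, the force, the opening and the grip force at its end, in the units of the state.
- get_state(): the state, without advancing time (a new reading comes with each control period).
- capture(name): name is "scene" or "side" or "wrist"; returns a dict with "frame" (400x640x3 uint8, red, green, blue), "range_z" (400x640 float32, m along the optical axis (not along the pixel's ray), 0 where there is no reading), "camera_matrix" (3x3 intrinsics, pixels), "T" (4x4, takes a point from camera to world coordinates). Camera axes: x right, y down, z forward; pixel columns grow to the right and rows downward; lengths in m; the calibration is good to about 2 mm. The wrist camera is an equidistant fisheye: a pixel r from the principal point sees the ray r / f radians off the axis. A picture is of the moment at which its call begins.
- close_job(): hands the job in; it is judged then, once.
The state is a dict: "time_s": time; "joints": joint angles; "qd": joint speeds; "joint_torque": joint torques, N m; "tcp_pos": TCP position; "eef_rot": TCP orientation; "contact_force": force on the tool from outside, world axes, zero at the start; "moment": the same for the moment, N m; "gripper_width": finger opening in m; "gripper_force": force on a finger pad.
Only numpy, scipy, OpenCV 4.12 (cv2) and the standard library are available. Lean on these libraries where they do the work, as an engineer would, in place of code of your own. Each camera call takes 0.05 s, during which the arm holds its last target. There are 200 camera calls.

## Working session

There is one attempt and no reset: what is moved stays moved. The work goes in short steps, Python scripts to look and compute and a tool call to move; the robot and the scene stay as the last step left them, time stands still between calls to the robot, and variables do not carry over. Pictures are saved under pics/ and viewed, at most 10 in all, crops included, and the job is handed in when it is done.

Besides the shell and the picture viewer there is one more tool, called as name([rows], argument=value, ...), one row to a line, values as JSON. apply_moves: Moves the arm, as the interface text tells. Scaled input: -1 to 1 covers 1000 mm each way for a shift and 90 degrees each way for a turn. Its arguments: {"type":"object","properties":{"targets":{"type":"array","items":{"type":"array","items":{"type":"number"}}},"newtons":{"type":"number"}},"required":["targets"]}

```bash
ls; mkdir -p pics
python3 - <<'E'
from plant import *
import cv2,numpy as np
s=get_state();print({k:np.round(v,3).tolist() for k,v in s.items()})
for n in("scene","side"):
    c=capture(n);np.savez(f"{n}.npz",**c);cv2.imwrite(f"pics/{n}0.png",c["frame"][:,:,::-1])
    print(n,c["camera_matrix"].round(1).tolist(),c["T"].round(3).tolist())
E
```

```text
pics
{'time_s': 0.0, 'joints': [-50.128, 20.59, 0.634, -0.02, -70.136, -16.506], 'qd': [0.005, 0.01, 0.04, 0.01, 0.088, 0.035], 'joint_torque': [-0.0, -58.27, 29.305, 6.997, 0.007, -0.0], 'tcp_pos': [0.267, -0.619, 0.245], 'eef_rot': [179.907, -0.008, -156.64], 'contact_force': [1.21, -0.311, 0.325], 'moment': [-0.004, -0.025, -0.026], 'gripper_force': 0.0, 'gripper_width': 0.087}
scene [[416.6, 0.0, 325.0], [0.0, 416.6, 207.6], [0.0, 0.0, 1.0]] [[-0.523, -0.638, 0.565, -0.339], [-0.852, 0.397, -0.341, 0.455], [-0.007, -0.66, -0.751, 1.08], [0.0, 0.0, 0.0, 1.0]]
side [[420.5, 0.0, 320.9], [0.0, 420.5, 195.5], [0.0, 0.0, 1.0]] [[-0.837, -0.355, 0.416, -0.111], [-0.547, 0.547, -0.634, 0.809], [-0.002, -0.758, -0.652, 0.881], [0.0, 0.0, 0.0, 1.0]]
```

View pics/scene0.png

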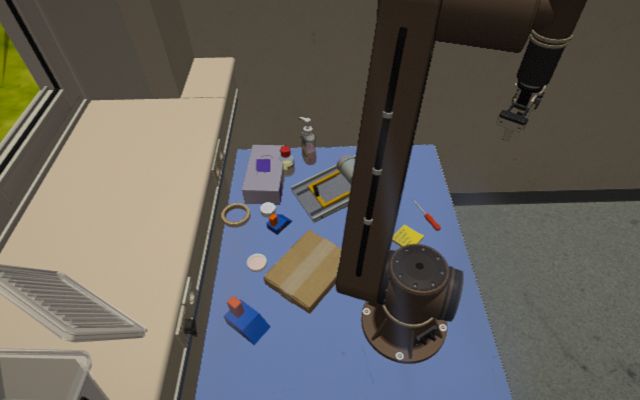

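View pics/side0.png

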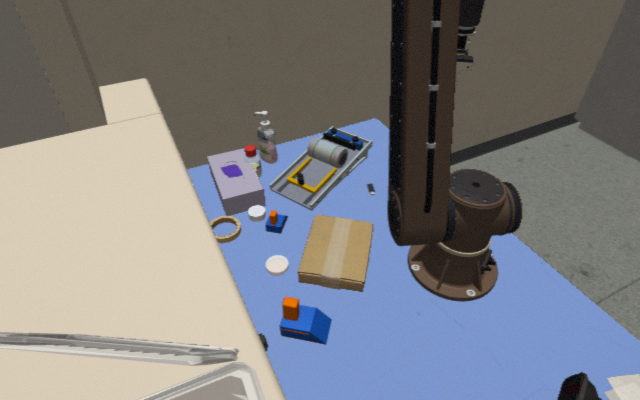

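Two blue chocks are visible. One is at scene (277,221) / side (276,222), the other at scene (246,320) / side (304,322). The first is clearly smaller, so it fits the description. I'll confirm that in an enlarged crop and measure.

```bash
cat > h.py <<'E'
import numpy as np,cv2
from scipy.spatial.transform import Rotation as R
def cloud(c):
    d=c["range_z"];K=c["camera_matrix"];v,u=np.indices(d.shape)
    P=np.stack([(u-K[0,2])/K[0,0]*d,(v-K[1,2])/K[1,1]*d,d],-1)
    W=P@c["T"][:3,:3].T+c["T"][:3,3];W[d==0]=np.nan
    return W
def hsv(c): return cv2.cvtColor(c["frame"],cv2.COLOR_RGB2HSV)
E
python3 - <<'E'
from h import *
im=cv2.imread("pics/side0.png")
a=cv2.resize(im[120:250,230:390],None,fx=5,fy=4.6,interpolation=cv2.INTER_CUBIC)
cv2.imwrite("pics/crop1.png",a[:598,:800])
for n in("side","scene"):
    c=np.load(n+".npz");W=cloud(c);H=hsv(c)
    print(n)
    m=(H[...,0]>3)&(H[...,0]<14)&(H[...,1]>200)&(H[...,2]>120)
    k,l,st,ce=cv2.connectedComponentsWithStats(m.astype(np.uint8))
    for i in range(1,k):
        if st[i,4]>20: 
            Q=W[l==i];print("orange",st[i],ce[i].round(1),np.nanmedian(Q,0).round(3),np.nanmin(Q,0).round(3),np.nanmax(Q,0).round(3))
    m=(H[...,0]>20)&(H[...,0]<30)&(H[...,1]>180)&(H[...,2]>100)
    k,l,st,ce=cv2.connectedComponentsWithStats(m.astype(np.uint8))
    for i in range(1,k):
        if st[i,4]>30:
            Q=W[l==i];print("yellow",st[i],ce[i].round(1),np.nanmedian(Q,0).round(3),np.nanmin(Q,0).round(3),np.nanmax(Q,0).round(3))
E
```

```text
side
yellow [288 157  23  28 116] [297.5 172. ] [ 0.559 -0.059  0.038] [ 0.52  -0.146  0.028] [ 0.57  -0.019  0.051]
yellow [302 168  34  25 127] [317.7 183.1] [ 0.459 -0.037  0.037] [ 0.452 -0.142  0.03 ] [ 0.505 -0.016  0.051]
scene
orange [270 214   6   6  23] [272.5 216.5] [0.482 0.155 0.065] [0.468 0.136 0.006] [0.538 0.165 0.069]
orange [426 214  13  15  58] [432.  221.3] [ 0.225 -0.295  0.017] [ 0.192 -0.302  0.01 ] [ 0.255 -0.288  0.026]
yellow [309 171  31  23  94] [321.3 180.7] [ 0.56  -0.069  0.04 ] [ 0.529 -0.148  0.026] [ 0.567 -0.02   0.052]
yellow [316 191  34  16 109] [330.6 199.3] [ 0.46  -0.045  0.037] [ 0.452 -0.123  0.022] [ 0.511 -0.019  0.049]
yellow [401 226  22  19 165] [412.2 235.5] [ 0.21  -0.207  0.012] [ 0.184 -0.232  0.006] [ 0.26  -0.162  0.017]
```

View pics/crop1.png

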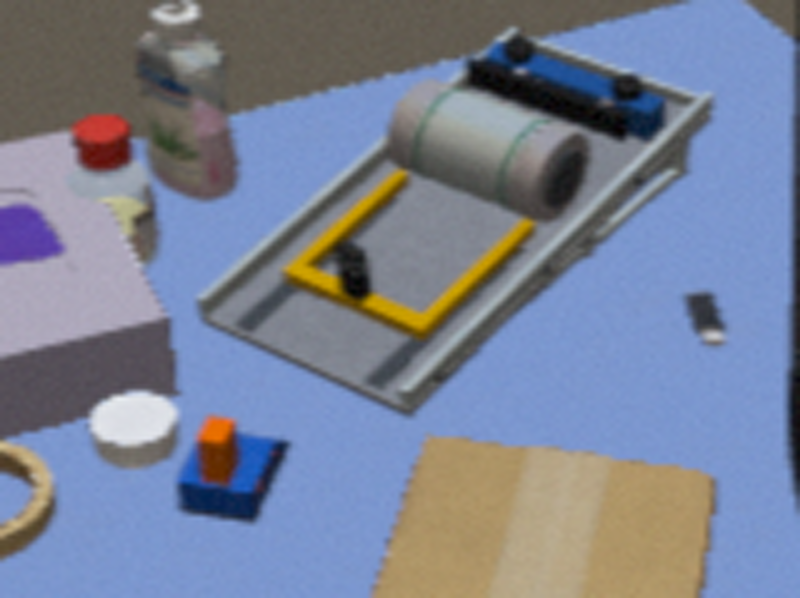

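The crop shows the small chock: rib at crop (217,450), thin edge toward the right and up, and the ramp with its yellow fork. Next I'll fit the poses from both clouds.

Run:
```python
from h import *
Pt=[];Ct=[]
for n in("side","scene"):
    c=np.load(n+".npz");W=cloud(c);H=hsv(c)
    # chock
    ok=np.isfinite(W).all(-1)&(np.hypot(W[...,0]-.485,W[...,1]-.15)<.09)&(W[...,2]>.006)&(W[...,2]<.08)
    blue=(H[...,0]>100)&(H[...,0]<125)&(H[...,1]>190)
    org=((H[...,0]<15)|(H[...,0]>175))&(H[...,1]>150)
    for nm,m in(("blue",ok&blue),("org",ok&org)):
        Q=W[m];r=cv2.minAreaRect(Q[:,:2].astype(np.float32)*1000);print(n,nm,len(Q),np.round(r[0],1),np.round(r[1],1),round(r[2],1),"z",np.percentile(Q[:,2],[5,50,95]).round(3),"med",np.median(Q,0).round(3), "pix", np.argwhere(m).mean(0).round(1))
    # ramp pts
    m=np.isfinite(W).all(-1)&(W[...,2]>.012)&(W[...,2]<.14)&(W[...,0]>.38)&(W[...,0]<.72)&(W[...,1]<.06)&(W[...,1]>-.4)
    k,l,st,ce=cv2.connectedComponentsWithStats(m.astype(np.uint8))
    for i in range(1,k):
        if st[i,4]>300:
            Q=W[l==i];r=cv2.minAreaRect(Q[:,:2].astype(np.float32)*1000);print("ramp",n,st[i],np.round(r[0],1),np.round(r[1],1),round(r[2],1))
    m=(H[...,0]>20)&(H[...,0]<30)&(H[...,1]>150)&(H[...,2]>80)&(W[...,0]>.42)&(W[...,0]<.62)&(W[...,1]<.03)&(W[...,2]<.06)
    Q=W[m];r=cv2.minAreaRect(Q[:,:2].astype(np.float32)*1000);print("yel",len(Q),np.round(r[0],1),np.round(r[1],1),round(r[2],1))
```

```text
side blue 133 [483.3 146.6] [43.4 52. ] 19.5 z [0.01  0.026 0.03 ] med [0.474 0.161 0.026] pix [224.3 275.7]
side org 77 [479.6 156.6] [13.9 22.9] 23.2 z [0.036 0.057 0.067] med [0.477 0.16  0.057] pix [217.1 273.2]
ramp side [261 126  17  36 432] [ 699.  -104.6] [47.9 34.4] 67.5
ramp side [ 269  126  103   84 4135] [ 509.1 -148.5] [364.  175.8] 87.6
ramp side [234 145  28  35 519] [666.6  14.5] [ 90.3 106.2] 89.9
yel 316 [511.1 -81.3] [126.2 114.8] 87.4
scene blue 134 [485.6 136.8] [47.1 68. ] 12.6 z [0.011 0.027 0.031] med [0.476 0.132 0.027] pix [222.7 279.2]
scene org 69 [502.7 152.3] [21.4 72.2] 80.9 z [0.035 0.06  0.068] med [0.475 0.158 0.06 ] pix [219.4 273.1]
ramp scene [303 132  14  32 374] [ 698.2 -109.4] [46.8 39.3] 81.8
ramp scene [267 145  28  45 572] [664.9  13.5] [ 92.5 109.5] 89.6
ramp scene [ 291  154   65   68 2390] [508.2 -98.1] [260.2 175.8] 87.1
yel 245 [508.7 -82.7] [127.  115.4] 87.8
```

apply_moves([
  [1,-0.0262,0.0222,-0.003,0,0,0],
  [1,-0.0262,0.0222,-0.003,0,0,0],
  [1,-0.0262,0.0222,-0.003,0,0,0],
  [1,-0.0262,0.0222,-0.003,0,0,0],
  [1,-0.0262,0.0222,-0.003,0,0,0],
  [1,-0.0262,0.0222,-0.003,0,0,0],
  [1,-0.0262,0.0222,-0.003,0,0,0],
  [1,-0.0262,0.0222,-0.003,0,0,0],
  [1,-0.0262,0.0222,-0.003,0,0,0],
  [1,-0.0262,0.0222,-0.003,0,0,0],
  [1,-0.0262,0.0222,-0.003,0,0,0],
  [1,-0.0262,0.0222,-0.003,0,0,0],
  [1,-0.0165,0.0332,0,0,0,0],
  [1,-0.0165,0.0332,0,0,0,0],
  [1,-0.0165,0.0332,0,0,0,0],
  [1,-0.0165,0.0332,0,0,0,0],
  [1,-0.0165,0.0332,0,0,0,0],
  [1,-0.0165,0.0332,0,0,0,0],
  [1,-0.0165,0.0332,0,0,0,0],
], newtons=25)

```text
time_s: 1.68
tcp_pos: [0.4639, 0.0105, 0.2816]
eef_rot: [180.0, 0.0, -156.6]
contact_force: [1.4, -1.0, -0.0]
gripper_width: 0.0876
gripper_force: 0.0
```

apply_moves([
  [1,0,0,0,0,0,-0.078],
  [1,0,0,0,0,0,-0.078],
  [1,0,0,0,0,0,-0.078],
  [1,0,0,0,0,0,-0.078],
  [1,0,0,0,0,0,-0.078],
  [1,0,0,0,0,0,-0.078],
  [1,0,0,0,0,0,-0.078],
  [1,0,0,0,0,0,-0.078],
  [1,0,0,0,0,0,-0.078],
  [1,0,0,0,0,0,-0.078],
  [1,0,0,0,0,0,-0.078],
  [1,0,0,0,0,0,-0.078],
  [1,0,0,0,0,0,0],
  [1,0,0,0,0,0,0],
])

```text
time_s: 2.85
tcp_pos: [0.4643, 0.0087, 0.2814]
eef_rot: [180.0, 0.0, -72.6]
contact_force: [0.6, 0.1, -0.4]
gripper_width: 0.0873
gripper_force: 0.0
```

Run:
```python
from plant import *
from h import *
c=capture("wrist");np.savez("w1.npz",**c);cv2.imwrite("pics/w1.png",c["frame"][:,:,::-1])
print(c["camera_matrix"].round(1).tolist(),c["T"].round(3).tolist(), (c["range_z"]>0).mean())
```

```text
[[309.7, 0.0, 317.8], [0.0, 309.7, 200.1], [0.0, 0.0, 1.0]] [[-0.954, -0.284, -0.092, 0.49], [-0.299, 0.908, 0.295, -0.072], [-0.0, 0.309, -0.951, 0.421], [0.0, 0.0, 0.0, 1.0]] 0.99597265625
```

View pics/w1.png

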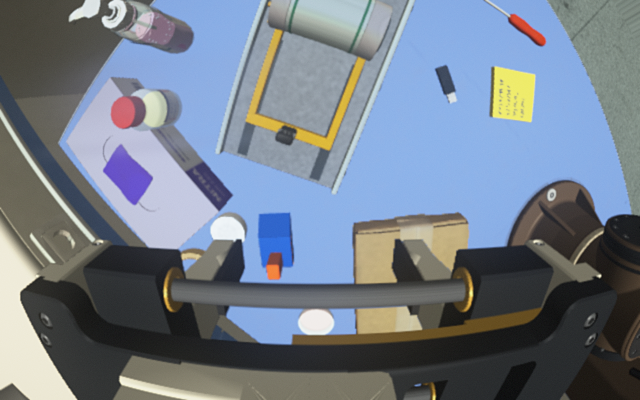

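The wrist view shows the small chock's body at (275,235) and its rib at (274,266), with the thin edge facing the ramp. The ramp with fork and tab is around (290,130).

```bash
cat >> h.py <<'E'
def wcloud(c):
    d=c["range_z"];K=c["camera_matrix"];v,u=np.indices(d.shape)
    a=(u-K[0,2])/K[0,0];b=(v-K[1,2])/K[1,1];t=np.hypot(a,b)+1e-9
    P=np.stack([np.tan(t)*a/t*d,np.tan(t)*b/t*d,d],-1)
    W=P@c["T"][:3,:3].T+c["T"][:3,3];W[(d==0)|(t>1.2)]=np.nan
    return W
def rect(Q): 
    r=cv2.minAreaRect(Q[:,:2].astype(np.float32)*1000);return np.round(r[0],1),np.round(r[1],1),round(r[2],1)
E
python3 - <<'E'
from h import *
c=np.load("w1.npz");W=wcloud(c);H=hsv(c)
ok=np.isfinite(W).all(-1)
near=ok&(np.hypot(W[...,0]-.485,W[...,1]-.14)<.09)&(W[...,2]>.003)&(W[...,2]<.08)
blue=(H[...,0]>100)&(H[...,0]<125)&(H[...,1]>190)
org=((H[...,0]<15)|(H[...,0]>175))&(H[...,1]>150)
top=near&blue&(W[...,2]>.026)&(W[...,2]<.032)
print("table z",np.nanmedian(W[ok&(abs(W[...,2])<.02)],0))
print("blue",rect(W[near&blue&(W[...,2]>.006)]),"top",rect(W[top]),top.sum())
o=W[near&org];print("org",rect(o),o.min(0).round(3),o.max(0).round(3)); ot=o[o[:,2]>.062];print("orgtop",len(ot),rect(ot) if len(ot)>4 else "")
# line fit of the body sides
yel=ok&(H[...,0]>20)&(H[...,0]<30)&(H[...,1]>150)&(H[...,2]>80)&(W[...,0]>.42)&(W[...,0]<.62)&(W[...,1]<.03)&(W[...,2]<.075)&(W[...,2]>.02)
Q=W[yel];print("yel",yel.sum(),rect(Q))
# deck plane + rails
m=ok&(W[...,2]>.012)&(W[...,2]<.13)&(W[...,0]>.40)&(W[...,0]<.62)&(W[...,1]<.08)&(W[...,1]>-.4)
k,l,st,ce=cv2.connectedComponentsWithStats(m.astype(np.uint8));i=1+st[1:,4].argmax()
Q=W[l==i];print("ramp",st[i],rect(Q))
th=np.radians(-92.5);ux=np.array([np.cos(th),np.sin(th)]);uy=np.array([-ux[1],ux[0]])
def fr(Q):
    d=Q[:,:2]-np.array([.5094,-.1385]);return np.c_[d@ux,d@uy,Q[:,2]]
g=fr(Q);res=g[:,2]-(.034+g[:,0]*np.tan(np.radians(7)))
dk=(abs(res)<.006)&(abs(g[:,1])<.04)
A=np.c_[g[dk,:2],np.ones(dk.sum())];print("deck plane",dk.sum(),np.linalg.lstsq(A,g[dk,2],rcond=None)[0].round(4))
rl=(res>.014)&(res<.022)&(abs(abs(g[:,1])-.085)<.015)
for s in(-1,1):
    q=g[rl&(g[:,1]*s>0)];p=np.polyfit(q[:,0],q[:,1],1);print("rail",s,len(q),p.round(4),q[:,1].min().round(4),q[:,1].max().round(4),q[:,0].min().round(4))
y=fr(W[yel]);rz=y[:,2]-(.034+y[:,0]*np.tan(np.radians(7)))
for s in(-1,1):
    q=y[(y[:,1]*s>.035)&(y[:,0]>-.1)&(rz>.011)];p=np.polyfit(q[:,0],q[:,1],1);print("prong",s,len(q),p.round(4))
q=y[(abs(y[:,1])<.035)];print("crossbar x",np.percentile(q[:,0],[2,50,98]).round(4))
blk=ok&(H[...,2]<70)&(W[...,0]>.45)&(W[...,0]<.56)&(W[...,1]>-.06)&(W[...,1]<.02)&(W[...,2]>.045)&(W[...,2]<.1)
b=fr(W[blk]);print("tab",len(b),np.percentile(b,[3,50,97],axis=0).round(4).tolist())
# jar
jr=(res>.045)&(res<.08)&(abs(g[:,1])<.06)&(g[:,0]>-.01)&(g[:,0]<.1)
j=g[jr];print("jar",len(j),j.max(0).round(4),j.min(0).round(4))
if len(j)>50:
    a=np.radians(7);n=j[:,2]-.034;xx=j[:,0]*np.cos(a)+n*np.sin(a);zz=-j[:,0]*np.sin(a)+n*np.cos(a)
    from scipy.optimize import least_squares
    f=least_squares(lambda p:np.hypot(xx-p[0]-p[1]*j[:,1],zz-.035)-.035,[.034,0],loss="soft_l1",f_scale=.002);print("jar along deck",f.x,np.sqrt(np.mean(f.fun**2)))
E
```

```text
table z [ 3.67039579e-01 -6.45957529e-02  2.32925251e-04]
blue (array([491.2, 130.8]), array([43.6, 71.3]), 19.3) top (array([487.5, 140.4]), array([42.9, 50.7]), 19.3) 659
org (array([483. , 152.2]), array([16. , 21.3]), 21.0) [0.473 0.14  0.063] [0.493 0.165 0.068]
orgtop 174 (array([483. , 152.2]), array([16. , 21.3]), 21.0)
yel 1708 (array([512.1, -81.6]), array([119.9, 112.1]), 87.3)
ramp [  216     0   200   194 24919] (array([ 511.2, -103.2]), array([268.3, 174.8]), 87.5)
deck plane 7448 [ 0.1232 -0.0002  0.0342]
rail -1 1223 [-0.0013 -0.0808] -0.0852 -0.0768 -0.1694
rail 1 928 [-0.0013  0.081 ] 0.0772 0.0859 -0.1696
prong -1 616 [-0.0007 -0.0513]
prong 1 300 [0.0018 0.0519]
crossbar x [-0.1159 -0.109  -0.1036]
tab 54 [[-0.1197, -0.0085, 0.0463], [-0.1074, -0.0036, 0.0566], [-0.1062, 0.0062, 0.079]]
jar 4990 [0.0658 0.0598 0.1104] [-0.0006 -0.06    0.0791]
jar along deck [0.03938203 0.00601736] 0.0008565187187973453
```

apply_moves([
  [0.5,0,0,0,0,0,-0.022],
  [0.5,-0.0257,-0.0131,0,0,0,0],
  [0.5,-0.0257,-0.0131,0,0,0,0],
  [0.5,-0.0257,-0.0131,0,0,0,0],
  [0.5,-0.0257,-0.0131,0,0,0,0],
  [0.5,-0.0257,-0.0131,0,0,0,0],
  [0.5,0,0,0.03,0,0,0],
  [0.5,0,0,0.03,0,0,0],
  [0.5,0,0,0.03,0,0,0],
  [0.5,0,0,0.03,0,0,0],
  [0.5,0,0,0.02,0,0,0],
  [0.5,0,0,0,0,0,0],
  [0.5,0,0,0,0,0,0],
])

```text
time_s: 3.98
tcp_pos: [0.4829, 0.1514, 0.1412]
eef_rot: [179.9, -0.1, -70.5]
contact_force: [1.0, -0.8, 1.4]
gripper_width: 0.0438
gripper_force: 0.0
```

Run:
```python
from plant import *
from h import *
c=capture("wrist");np.savez("w2.npz",**c);cv2.imwrite("pics/w2.png",c["frame"][:,:,::-1])
W=wcloud(c);H=hsv(c);ok=np.isfinite(W).all(-1)
near=ok&(np.hypot(W[...,0]-.485,W[...,1]-.14)<.09)&(W[...,2]>.003)&(W[...,2]<.08)
blue=(H[...,0]>100)&(H[...,0]<125)&(H[...,1]>190)
org=((H[...,0]<15)|(H[...,0]>175))&(H[...,1]>150)
print("blue",rect(W[near&blue&(W[...,2]>.006)]),"org",rect(W[near&org&(W[...,2]>.062)]),W[near&org].max(0))
```

```text
blue (array([491.1, 131.6]), array([43.3, 72.4]), 20.4) org (array([483.5, 153.3]), array([15.6, 22.1]), 21.1) [0.49389431 0.16530642 0.06781105]
```

View pics/w2.png

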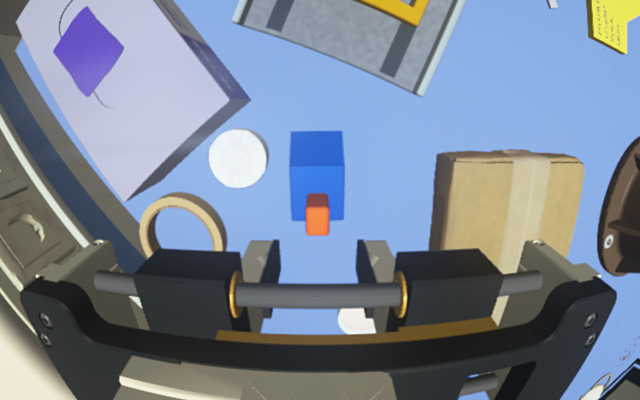

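The rib at (317,215) sits centred between the fingers, so I'm descending and gripping.

apply_moves([
  [0.5,-0.001,0,0.03,0,0,-0.006],
  [0.5,0,0,0.03,0,0,0],
  [0.5,0,0,0.02,0,0,0],
  [0.5,0,0,0.0112,0,0,0],
  [0.5,0,0,0,0,0,0],
  [0,0,0,0,0,0,0],
  [0,0,0,0,0,0,0],
  [0,0,0,0,0,0,0],
  [0,0,0,0,0,0,0],
  [0,0,0,0,0,0,0],
  [0,0,0,0,0,0,0],
], newtons=30)

```text
time_s: 4.95
tcp_pos: [0.4832, 0.1531, 0.0513]
eef_rot: [-179.9, 0.0, -69.9]
contact_force: [-2.1, 1.5, 6.5]
gripper_width: 0.0174
gripper_force: 30.0
```

apply_moves([
  [0,0,0,-0.01,0,0,0],
  [0,0,0,-0.02,0,0,0],
  [0,0,0,-0.03,0,0,0],
  [0,0,0,-0.03,0,0,0],
  [0,0,0,-0.03,0,0,0],
  [0,0,0,-0.02,0,0,0.05],
  [0,0,0,0,0,0,0.067],
  [0,0,0,0,0,0,0.067],
  [0,0,0,0,0,0,0.067],
  [0,0,0,0,0.0778,0,0],
  [0,0,0,0,-0.0778,0,0],
  [0,0,0,0,0,0,0],
  [0,0,0,0,0,0,0],
  [0,0,0,0,0,0,0],
])

```text
time_s: 6.12
tcp_pos: [0.4853, 0.1543, 0.1928]
eef_rot: [-179.7, 0.2, -92.5]
contact_force: [0.8, 1.9, -0.3]
gripper_width: 0.0178
gripper_force: 30.0
```

```bash
cat >> h.py <<'E'
O=np.array([.5094,-.1385,0]);YAW=-92.5;a7=np.radians(7)
u=np.array([np.cos(np.radians(YAW)),np.sin(np.radians(YAW)),0]);v=np.array([-u[1],u[0],0])
def P(s,n,y=0): return O+u*(s*np.cos(a7)-n*np.sin(a7))+v*y+np.array([0,0,.034+s*np.sin(a7)+n*np.cos(a7)])
def inv(p):
    d=np.asarray(p)-O-[0,0,.034];x=d@u
    return np.array([x*np.cos(a7)+d[2]*np.sin(a7),d@v,-x*np.sin(a7)+d[2]*np.cos(a7)])
TR=R.from_euler('xyz',[180,0,YAW],degrees=True)*R.from_rotvec([0,a7,0])
def delta(st,p):
    r=R.from_euler('xyz',st["eef_rot"],degrees=True)
    return "shift/1000mm",r.inv().apply(p-np.array(st["tcp_pos"])).round(4).tolist(),"turn/90",((r.inv()*TR).as_rotvec(degrees=True)/90).round(4).tolist()
E
python3 - <<'E'
from plant import *
from h import *
s=get_state();print(s["tcp_pos"],s["eef_rot"],s["contact_force"],s["gripper_width"])
print("target",P(-.059,.100),delta(s,P(-.059,.1)),TR.as_euler('xyz',degrees=True))
c=capture("wrist");W=wcloud(c);H=hsv(c);ok=np.isfinite(W).all(-1)
t=np.array(s["tcp_pos"]);r=R.from_euler('xyz',s["eef_rot"],degrees=True)
L=r.inv().apply((W-t).reshape(-1,3)).reshape(W.shape)
near=ok&(abs(L[...,0]-.03)<.06)&(abs(L[...,1])<.05)&(L[...,2]>-.03)&(L[...,2]<.06)
blue=near&(H[...,0]>100)&(H[...,0]<125)&(H[...,1]>190);org=near&((H[...,0]<15)|(H[...,0]>175))&(H[...,1]>150)
print("blue",rect(L[blue]),np.percentile(L[blue],[1,50,99],axis=0).round(4).tolist(),"org",rect(L[org]),np.percentile(L[org],[1,99],axis=0).round(4).tolist())
E
```

```text
[0.48534958 0.15427708 0.19276672] [-1.79692244e+02  1.69879429e-01 -9.24574852e+01] [ 0.84099131  1.86101433 -0.2942396 ] 0.017756095353898375
target [ 0.51248595 -0.06782018  0.12606432] ('shift/1000mm', [0.2209, -0.0363, 0.0662], 'turn/90', [-0.0034, 0.0797, 0.0003]) [180.   -7.  -92.5]
blue (array([33.7, -0.4]), array([44.7, 52.7]), 89.8) [[0.0085, -0.022, 0.022], [0.0365, 0.0006, 0.025], [0.0594, 0.0213, 0.0479]] org (array([ 6.6, -0.6]), array([10.5, 18.1]), 2.0) [[0.0019, -0.0091, -0.0157], [0.0115, 0.008, 0.0036]]
```

apply_moves([
  [0,0.01,-0.001,0,0,0,0],
  [0,0.026,-0.005,0,0,0,0],
  [0,0.027,-0.005,0,0,0,0],
  [0,0.027,-0.005,0,0,0,0],
  [0,0.027,-0.005,0,0,0,0],
  [0,0.027,-0.005,0,0,0,0],
  [0,0.027,-0.005,0,0,0,0],
  [0,0.026,-0.004,0,0,0,0],
  [0,0.015,-0.001,0,0,0,0],
  [0,0.009,0,0.015,0,0,0],
  [0,0,0,0.022,0,0,0],
  [0,0,0,0.02,0,0,0],
  [0,0,0,0.009,0,0,0],
  [0,0,0,0,-0.003,0.04,0],
  [0,0,0,0,0,0.04,0],
  [0,0,0,0,0,0,0],
  [0,0,0,0,0,0,0],
  [0,0,0,0,0,0,0],
])

```text
time_s: 7.67
tcp_pos: [0.5103, -0.0692, 0.125]
eef_rot: [179.8, -7.1, -92.4]
contact_force: [0.2, -0.7, -1.8]
gripper_width: 0.0178
gripper_force: 30.0
```

```bash
cat > look.py <<'E'
from plant import *
from h import *
import sys
def look(name=None):
    s=get_state();c=capture("wrist")
    if name: cv2.imwrite(f"pics/{name}.png",c["frame"][:,:,::-1])
    print("t",round(s["time_s"],2),"tcp s,y,n mm",(inv(s["tcp_pos"])*1000).round(1),"rot",s["eef_rot"].round(2))
    W=wcloud(c);ok=np.isfinite(W).all(-1)
    G=np.stack([(W-O-[0,0,.034])@q for q in(u,v,np.array([0,0,1.]))],-1)
    S=np.stack([G[...,0]*np.cos(a7)+G[...,2]*np.sin(a7),G[...,1],-G[...,0]*np.sin(a7)+G[...,2]*np.cos(a7)],-1)
    H=hsv(c)
    from scipy.optimize import least_squares
    m=ok&(abs(S[...,1])<.058)&(S[...,2]>.045)&(S[...,2]<.075)&(S[...,0]>.02)&(S[...,0]<.12)&(H[...,1]<90)&(H[...,2]>60);j=S[m]
    f=least_squares(lambda p:np.hypot(j[:,0]-p[0],j[:,2]-.035-p[1])-.035,[.045,0],loss="soft_l1",f_scale=.001)
    print("jar s",(f.x*1000).round(2),len(j),"rms",np.sqrt(np.mean(f.fun**2)).round(5))
    near=ok&(abs(S[...,1])<.05)&(S[...,2]>-.01)&(S[...,2]<.12)&(S[...,0]<.03)&(S[...,0]>-.1)
    b=S[near&(H[...,0]>100)&(H[...,0]<125)&(H[...,1]>190)]
    if len(b)>20: print("chock rect",rect(b),"pct",(np.percentile(b,[1,50,99],axis=0)*1000).round(1).tolist())
    return S,H,c
E
python3 - <<'E'
from look import *
S,H,c=look("w3")
st=get_state();print(st["contact_force"].round(2),delta(st,P(-.058,.06)))
E
```

```text
t 7.67 tcp s,y,n mm [-57.7  -2.2  98.8] rot [179.81  -7.09 -92.43]
jar s [38.68 -0.48] 16484 rms 0.00064
chock rect (array([-24.1,  -1.7]), array([44.6, 53.1]), 89.8) pct [[-48.9, -23.4, 50.9], [-21.1, -1.7, 73.9], [1.8, 20.0, 76.8]]
[-0.29  0.21 -0.94] ('shift/1000mm', [-0.0006, -0.0024, 0.0388], 'turn/90', [0.002, -0.0011, 0.0004])
```

View pics/w3.png

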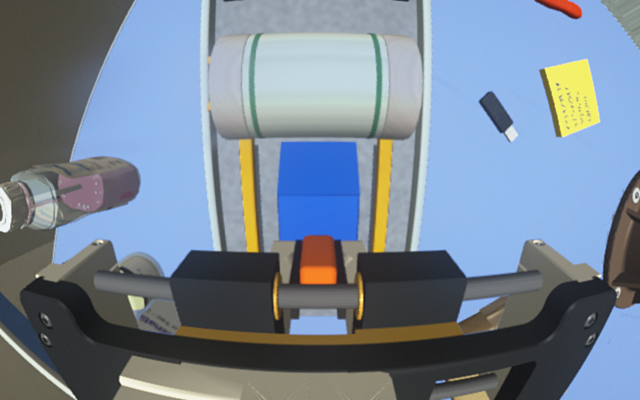

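The chock (318,185) is centred between the prongs (248 and 383), clear of the jar. Lowering it now.

apply_moves([
  [0,0,-0.002,0.01,0,0,0],
  [0,0,0,0.015,0,0,0],
  [0,0,0,0.01,0,0,0],
  [0,0,0,0.005,0,0,0],
  [0,0,0,0.003,0,0,0],
  [0,0,0,0,0,0,0],
  [0,0,0,0,0,0,0],
  [0,0,0,0,0,0,0],
])

```text
time_s: 8.38
tcp_pos: [0.5113, -0.075, 0.0822]
eef_rot: [179.8, -7.2, -92.4]
contact_force: [0.1, -0.2, -1.6]
gripper_width: 0.0173
gripper_force: 30.0
```

apply_moves([
  [0,0,0,0.001,0,0,0],
  [0,0,0,0.001,0,0,0],
  [0,0,0,0,0,0,0],
  [0,0,0,0,0,0,0],
])

```text
time_s: 8.72
tcp_pos: [0.5108, -0.0753, 0.0798]
eef_rot: [179.7, -7.2, -92.4]
contact_force: [-0.3, 0.2, -1.8]
gripper_width: 0.0179
gripper_force: 30.0
```

apply_moves([
  [0,0,0,0.001,0,0,0],
  [0,0,0,0.0005,0,0,0],
  [0,0,0,0,0,0,0],
  [0,0,0,0,0,0,0],
])

```text
time_s: 9.05
tcp_pos: [0.5108, -0.0755, 0.0782]
eef_rot: [179.7, -7.2, -92.4]
contact_force: [0.4, -0.6, -1.3]
gripper_width: 0.018
gripper_force: 30.0
```

Run:
```python
from look import *
look()
for i in range(3): capture("wrist");st=get_state();print(st["contact_force"].round(2),st["moment"].round(2),(inv(st["tcp_pos"])*1000).round(1))
```

```text
t 9.05 tcp s,y,n mm [-57.2  -1.3  51.5] rot [179.73  -7.2  -92.44]
jar s [38.65 -0.49] 28634 rms 0.00062
chock rect (array([-25.3,  -0.9]), array([44.7, 49.3]), 90.0) pct [[-48.4, -22.7, 7.4], [-21.9, -0.9, 27.3], [-1.0, 20.7, 29.6]]
[ 0.51  0.82 -2.13] [0.59 0.03 0.  ] [-57.1  -1.4  51.5]
[ 0.12  0.14 -2.73] [ 0.56 -0.02 -0.  ] [-57.1  -1.4  51.5]
[ 0.28 -0.12 -1.22] [0.53 0.07 0.02] [-57.1  -1.4  51.5]
```

apply_moves([
  [0,0,0,0.0005,0,0,0],
  [0,0,0,0,0,0,0],
  [0,0,0,0,0,0,0],
])

```text
time_s: 9.5
tcp_pos: [0.5108, -0.0756, 0.0781]
eef_rot: [179.7, -7.2, -92.4]
contact_force: [-3.1, 2.0, 5.8]
gripper_width: 0.0176
gripper_force: 30.0
```

apply_moves([
  [0,0,0,0.0005,0,0,0],
  [0,0,0,0,0,0,0],
  [0,0,0,0,0,0,0],
])

```text
time_s: 9.75
tcp_pos: [0.5108, -0.0756, 0.0781]
eef_rot: [179.7, -7.2, -92.4]
contact_force: [-5.7, 2.2, 11.0]
gripper_width: 0.0179
gripper_force: 30.0
```

apply_moves([
  [0,0,0,0.0005,0,0,0],
  [0,0,0,0,0,0,0],
  [0,0,0,0,0,0,0],
])

```text
time_s: 10.0
tcp_pos: [0.5108, -0.0757, 0.078]
eef_rot: [179.8, -7.2, -92.4]
contact_force: [-7.7, 3.8, 17.9]
gripper_width: 0.0182
gripper_force: 30.0
```

apply_moves([
  [0,0,0,-0.0007,0,0,0],
  [0,0,0,-0.0007,0,0,0],
  [0,0,0,0,0,0,0],
  [0,0,0,0,0,0,0],
])

```text
time_s: 10.33
tcp_pos: [0.5109, -0.0755, 0.0781]
eef_rot: [179.7, -7.2, -92.4]
contact_force: [-1.5, 0.4, 1.5]
gripper_width: 0.0177
gripper_force: 30.0
```

Run:
```python
from look import *
S,H,c=look()
for i in range(3): capture("wrist");st=get_state();print(st["contact_force"].round(2),(inv(st["tcp_pos"])*1000).round(1))
def pad(S,H,nm):
    m=(abs(S[...,1])<.05)&(S[...,0]>.075)&(S[...,0]<.2)&(S[...,2]>.015)&(S[...,2]<.09)&(H[...,2]<70)
    q=S[m];print(nm,len(q))
    if len(q)>20:
        print((np.percentile(q,[2,10,50,90,98],axis=0)*1000).round(1).tolist())
        print("hist s",np.histogram(q[:,0]*1000,np.arange(75,160,3)));print("hist n",np.histogram(q[:,2]*1000,np.arange(15,90,5)))
pad(S,H,"wrist")
for n in("side","scene"):
    c=np.load(n+".npz");W=cloud(c)
    S=np.apply_along_axis(lambda p:p,2,W);d=W-O-[0,0,.034];x=d@u;z=d[...,2]
    S=np.stack([x*np.cos(a7)+z*np.sin(a7),d@v,-x*np.sin(a7)+z*np.cos(a7)],-1);pad(S,hsv(c),n)
```

```text
t 10.33 tcp s,y,n mm [-57.2  -1.2  51.4] rot [179.73  -7.2  -92.44]
jar s [38.64 -0.48] 28663 rms 0.00064
chock rect (array([-25.2,  -0.7]), array([44.7, 49.1]), 89.8) pct [[-48.5, -22.5, 7.3], [-21.9, -0.8, 27.2], [-1.1, 20.9, 29.5]]
[-0.    0.08  0.81] [-57.1  -1.2  51.4]
[-0.54  1.15  0.78] [-57.2  -1.2  51.4]
[-0.5   1.22  1.26] [-57.2  -1.2  51.4]
wrist 0
side 203
[[99.6, -49.1, 26.4], [101.3, -43.9, 29.7], [105.1, 3.9, 40.3], [136.2, 42.8, 47.4], [143.3, 48.8, 49.7]]
hist s (array([ 0,  0,  0,  0,  0,  0,  0,  2, 30, 67, 38, 10,  3,  1,  0,  0,  0,
        4, 18,  7,  8,  5,  6,  1,  3,  0,  0,  0]), array([ 75,  78,  81,  84,  87,  90,  93,  96,  99, 102, 105, 108, 111,
       114, 117, 120, 123, 126, 129, 132, 135, 138, 141, 144, 147, 150,
       153, 156, 159]))
hist n (array([ 0,  1, 23, 38, 37, 46, 55,  3,  0,  0,  0,  0,  0,  0]), array([15, 20, 25, 30, 35, 40, 45, 50, 55, 60, 65, 70, 75, 80, 85]))
scene 0
```

apply_moves([
  [0,0.001,0,0,0,0,0],
  [0,0.0015,0,0,0,0,0],
  [0,0.0015,0,0,0,0,0],
  [0,0.0015,0,0,0,0,0],
  [0,0.0015,0,0,0,0,0],
  [0,0.0015,0,0,0,0,0],
  [0,0.0015,0,0,0,0,0],
  [0,0.0015,0,0,0,0,0],
  [0,0.0015,0,0,0,0,0],
  [0,0.001,0,0,0,0,0],
  [0,0.001,0,0,0,0,0],
  [0,0.0005,0,0,0,0,0],
  [0,0.0005,0,0,0,0,0],
  [0,0.0005,0,0,0,0,0],
  [0,0.0005,0,0,0,0,0],
  [0,0.0005,0,0,0,0,0],
  [0,0.0005,0,0,0,0,0],
  [0,0.0005,0,0,0,0,0],
  [0,0.0005,0,0,0,0,0],
])

```text
time_s: 12.12
tcp_pos: [0.51, -0.0942, 0.0804]
eef_rot: [179.7, -7.2, -92.4]
contact_force: [0.1, 2.5, -3.0]
gripper_width: 0.018
gripper_force: 30.0
```

```bash
cat > f.py <<'E'
from look import *
look()
F=[]
for i in range(5): st=get_state();F.append(st["contact_force"]);capture("wrist")
F=np.mean(F,0);print("F",F.round(2),"uphill-resist",round(-(F@u),2),"tcp",(inv(st["tcp_pos"])*1000).round(2))
E
python3 f.py
```

```text
t 12.12 tcp s,y,n mm [-38.3  -1.3  51.4] rot [179.74  -7.17 -92.45]
jar s [39.12 -0.49] 30432 rms 0.0006
chock rect (array([-15.4,  -0.8]), array([31.4, 44.3]), 0.2) pct [[-30.1, -22.5, 24.8], [-13.6, -0.8, 28.2], [-0.2, 20.8, 29.6]]
F [ 0.42  2.25 -2.55] uphill-resist 2.27 tcp [-38.23  -1.28  51.49]
```

apply_moves([
  [0,0.0005,0,0,0,0,0],
  [0,0.0005,0,0,0,0,0],
  [0,0.0005,0,0,0,0,0],
  [0,0.0005,0,0,0,0,0],
  [0,0.0005,0,0,0,0,0],
  [0,0.0005,0,0,0,0,0],
  [0,0.0005,0,0,0,0,0],
  [0,0.0005,0,0,0,0,0],
  [0,0.0005,0,0,0,0,0],
  [0,0.0005,0,0,0,0,0],
  [0,0.0005,0,0,0,0,0],
  [0,0.0005,0,0,0,0,0],
  [0,0.0005,0,0,0,0,0],
  [0,0.0005,0,0,0,0,0],
  [0,0.0005,0,0,0,0,0],
  [0,0.0005,0,0,0,0,0],
  [0,0.0005,0,0,0,0,0],
  [0,0.0005,0,0,0,0,0],
  [0,0.0005,0,0,0,0,0],
  [0,0.0005,0,0,0,0,0],
])

```text
time_s: 14.08
tcp_pos: [0.5096, -0.1043, 0.0818]
eef_rot: [179.7, -7.2, -92.4]
contact_force: [1.0, 2.1, -2.5]
gripper_width: 0.0181
gripper_force: 30.0
```

```bash
python3 f.py
```

```text
t 14.08 tcp s,y,n mm [-28.1  -1.3  51.6] rot [179.73  -7.2  -92.44]
jar s [49.69 -0.52] 34508 rms 0.0006
chock rect (array([-5. , -0.9]), array([31.9, 44.4]), 0.3) pct [[-19.8, -22.5, 24.6], [-3.0, -0.9, 28.2], [10.5, 20.8, 29.7]]
F [ 0.21  1.55 -3.19] uphill-resist 1.55 tcp [-28.02  -1.36  51.57]
```

apply_moves([
  [0,0.0005,0,0.0002,0,0,0],
  [0,0.0005,0,0,0,0,0],
  [0,0.0005,0,0,0,0,0],
  [0,0.0005,0,0,0,0,0],
  [0,0.0005,0,0,0,0,0],
  [0,0.0005,0,0,0,0,0],
  [0,0.0005,0,0,0,0,0],
  [0,0.0005,0,0,0,0,0],
  [0,0.0005,0,0,0,0,0],
  [0,0.0005,0,0,0,0,0],
  [0,0.0005,0,0,0,0,0],
  [0,0.0005,0,0,0,0,0],
  [0,0.0005,0,0,0,0,0],
  [0,0.0005,0,0,0,0,0],
  [0,0.0005,0,0,0,0,0],
  [0,0.0005,0,0,0,0,0],
  [0,0.0005,0,0,0,0,0],
  [0,0.0005,0,0,0,0,0],
])

```text
time_s: 15.88
tcp_pos: [0.5093, -0.1132, 0.0827]
eef_rot: [179.7, -7.2, -92.4]
contact_force: [-0.1, 4.4, -1.1]
gripper_width: 0.0177
gripper_force: 30.0
```

```bash
cat >> f.py <<'E'
S,H,c=look("wp")
m=(abs(S[...,1])<.04)&(S[...,0]>.08)&(S[...,0]<.2)&(S[...,2]>.02)&(S[...,2]<.07)&(H[...,2]<70)
q=S[m];print("pad",len(q),(np.percentile(q,[1,5,20,50],axis=0)*1000).round(1).tolist() if len(q) else "")
E
python3 f.py
```

```text
t 15.88 tcp s,y,n mm [-19.1  -1.2  51.4] rot [179.74  -7.2  -92.44]
jar s [58.5  -0.52] 35458 rms 0.0018
chock rect (array([ 3.7, -0.8]), array([31.4, 44.6]), 0.1) pct [[-10.8, -22.4, 24.7], [5.6, -0.8, 28.1], [19.1, 20.8, 29.6]]
F [ 0.48  2.84 -1.13] uphill-resist 2.86 tcp [-19.04  -1.28  51.42]
t 16.18 tcp s,y,n mm [-19.   -1.3  51.4] rot [179.73  -7.21 -92.43]
jar s [58.65 -0.53] 35484 rms 0.00179
chock rect (array([ 4.1, -0.7]), array([31.5, 44.3]), 0.4) pct [[-10.7, -22.4, 24.7], [5.7, -0.8, 28.1], [19.3, 20.9, 29.6]]
pad 4160 [[102.8, -39.2, 27.4], [103.0, -35.8, 30.4], [103.2, -23.6, 39.0], [104.9, -0.2, 46.5]]
```

apply_moves([
  [0,0.0005,0,0,0,0,0],
  [0,0.0005,0,0,0,0,0],
  [0,0.0005,0,0,0,0,0],
  [0,0.0005,0,0,0,0,0],
  [0,0.0005,0,0,0,0,0],
  [0,0.0005,0,0,0,0,0],
  [0,0.0005,0,0,0,0,0],
  [0,0.0005,0,0,0,0,0],
  [0,0.0005,0,0,0,0,0],
  [0,0.0005,0,0,0,0,0],
  [0,0.0005,0,0,0,0,0],
  [0,0.0005,0,0,0,0,0],
  [0,0.0005,0,0,0,0,0],
  [0,0.0005,0,0,0,0,0],
  [0,0,0,0,0,0,0],
])

```text
time_s: 17.48
tcp_pos: [0.5089, -0.1203, 0.0836]
eef_rot: [179.7, -7.2, -92.4]
contact_force: [1.2, 4.0, -0.7]
gripper_width: 0.0174
gripper_force: 30.0
```

```bash
python3 f.py
```

```text
t 17.48 tcp s,y,n mm [-12.   -1.3  51.4] rot [179.73  -7.21 -92.44]
jar s [65.71 -0.52] 35897 rms 0.00144
chock rect (array([11.1, -0.7]), array([31.5, 44.4]), 0.0) pct [[-3.7, -22.5, 24.6], [12.8, -0.9, 28.1], [26.2, 20.8, 29.7]]
F [ 0.59  3.27 -0.64] uphill-resist 3.3 tcp [-12.01  -1.31  51.43]
t 17.78 tcp s,y,n mm [-12.   -1.3  51.4] rot [179.73  -7.21 -92.44]
jar s [65.71 -0.52] 35898 rms 0.00146
chock rect (array([11. , -0.7]), array([44.5, 31.4]), 89.9) pct [[-3.8, -22.4, 24.7], [12.7, -0.9, 28.1], [26.3, 20.8, 29.6]]
pad 4311 [[102.8, -39.1, 20.9], [103.0, -35.5, 23.7], [103.4, -23.5, 37.2], [105.9, -0.2, 46.4]]
```

apply_moves([
  [0,0.0005,0,0,0,0,0],
  [0,0.0005,0,0,0,0,0],
  [0,0.0005,0,0,0,0,0],
  [0,0.0003,0,0,0,0,0],
  [0,0,0,0,0,0,0],
])

```text
time_s: 18.25
tcp_pos: [0.5088, -0.122, 0.0838]
eef_rot: [179.7, -7.2, -92.4]
contact_force: [1.2, 3.9, -0.7]
gripper_width: 0.0181
gripper_force: 30.0
```

apply_moves([
  [0,0.0003,0,0,0,0,0],
  [0,0.0002,0,0,0,0,0],
  [0,0,0,0,0,0,0],
])

```text
time_s: 18.5
tcp_pos: [0.5088, -0.1225, 0.0839]
eef_rot: [179.7, -7.2, -92.4]
contact_force: [-0.1, 5.1, -0.8]
gripper_width: 0.0177
gripper_force: 30.0
```

```bash
cat > g.py <<'E'
from look import *
look()
F=[]
for i in range(5): st=get_state();F.append(st["contact_force"]);capture("wrist")
F=np.mean(F,0);print("F",F.round(2),"uphill-resist",round(-(F@u),2),"tcp",(inv(st["tcp_pos"])*1000).round(2))
E
python3 g.py
```

```text
t 18.5 tcp s,y,n mm [-9.8 -1.3 51.4] rot [179.73  -7.2  -92.44]
jar s [67.98 -0.51] 36742 rms 0.0014
chock rect (array([13.2, -0.8]), array([44.4, 32.1]), 89.9) pct [[-1.5, -22.5, 24.8], [15.0, -0.9, 28.1], [28.4, 20.8, 29.6]]
F [ 0.51  3.86 -0.62] uphill-resist 3.88 tcp [-9.79 -1.3  51.42]
```

apply_moves([
  [0,0.0003,0,0,0,0,0],
  [0,0.0003,0,0,0,0,0],
  [0,0,0,0,0,0,0],
])

```text
time_s: 19.05
tcp_pos: [0.5088, -0.123, 0.0839]
eef_rot: [179.7, -7.2, -92.4]
contact_force: [0.9, 4.7, -1.2]
gripper_width: 0.0181
gripper_force: 30.0
```

```bash
python3 g.py
```

```text
t 19.05 tcp s,y,n mm [-9.2 -1.3 51.4] rot [179.73  -7.19 -92.44]
jar s [68.46 -0.5 ] 36857 rms 0.00137
chock rect (array([13.7, -0.9]), array([31.4, 44.5]), 0.0) pct [[-1.1, -22.5, 24.8], [15.5, -0.9, 28.1], [28.9, 20.8, 29.6]]
F [ 0.39  4.63 -0.41] uphill-resist 4.64 tcp [-9.24 -1.31 51.43]
```

apply_moves([
  [0,0.0003,0,0,0,0,0],
  [0,0.0003,0,0,0,0,0],
  [0,0,0,0,0,0,0],
])

```text
time_s: 19.6
tcp_pos: [0.5088, -0.1233, 0.0839]
eef_rot: [179.7, -7.2, -92.4]
contact_force: [-0.4, 6.9, 0.5]
gripper_width: 0.0182
gripper_force: 30.0
```

```bash
python3 g.py
```

```text
t 19.6 tcp s,y,n mm [-8.9 -1.3 51.4] rot [179.74  -7.17 -92.45]
jar s [68.6 -0.5] 36961 rms 0.00141
chock rect (array([13.8, -0.8]), array([31.5, 44.3]), 0.5) pct [[-0.7, -22.4, 24.7], [15.8, -0.8, 28.1], [29.2, 20.8, 29.5]]
F [-0.03  7.6  -0.56] uphill-resist 7.59 tcp [-8.93 -1.26 51.44]
```

apply_moves([
  [0,0.0002,0,0,0,0,0],
  [0,0.0002,0,0,0,0,0],
  [0,0,0,0,0,0,0],
  [0,0,0,0,0,0,0],
])

```text
time_s: 20.23
tcp_pos: [0.5088, -0.1235, 0.084]
eef_rot: [179.8, -7.2, -92.4]
contact_force: [-1.7, 9.7, -0.2]
gripper_width: 0.0179
gripper_force: 30.0
```

```bash
python3 g.py
```

```text
t 20.23 tcp s,y,n mm [-8.8 -1.2 51.5] rot [179.75  -7.15 -92.45]
jar s [68.66 -0.5 ] 36959 rms 0.0014
chock rect (array([13.7, -0.7]), array([44.3, 31.7]), 89.9) pct [[-0.5, -22.4, 24.5], [15.8, -0.8, 28.1], [29.3, 20.8, 29.6]]
F [-0.53  9.5  -0.06] uphill-resist 9.47 tcp [-8.81 -1.23 51.44]
```

apply_moves([
  [0,0.0002,0,0,0,0,0],
  [0,0.0002,0,0,0,0,0],
  [0,0,0,0,0,0,0],
  [0,0,0,0,0,0,0],
  [0,0,0,0,0,0,0],
  [0,0,0,0,0,0,0],
])

```text
time_s: 21.03
tcp_pos: [0.5088, -0.1236, 0.084]
eef_rot: [179.8, -7.1, -92.4]
contact_force: [-1.0, 10.8, 0.6]
gripper_width: 0.0181
gripper_force: 30.0
```

```bash
python3 g.py
```

```text
t 21.03 tcp s,y,n mm [-8.6 -1.2 51.4] rot [179.75  -7.14 -92.45]
jar s [68.82 -0.5 ] 36997 rms 0.0014
chock rect (array([14.3, -0.8]), array([30.8, 44.3]), 0.0) pct [[-0.4, -22.4, 24.8], [15.6, -0.8, 28.1], [29.1, 20.9, 29.6]]
F [-0.92 10.58 -0.  ] uphill-resist 10.53 tcp [-8.62 -1.23 51.42]
```

apply_moves([
  [0,0.0002,0,0,0,0,0],
  [0,0.0003,0,0,0,0,0],
  [0,0,0,0,0,0,0],
  [0,0,0,0,0,0,0],
  [0,0,0,0,0,0,0],
  [0,0,0,0,0,0,0],
  [0,0,0,0,0,0,0],
])

```text
time_s: 21.92
tcp_pos: [0.5088, -0.124, 0.084]
eef_rot: [179.8, -7.1, -92.5]
contact_force: [-2.2, 12.3, 0.1]
gripper_width: 0.0178
gripper_force: 30.0
```

```bash
python3 g.py
```

```text
t 21.92 tcp s,y,n mm [-8.3 -1.2 51.4] rot [179.76  -7.12 -92.45]
jar s [69.04 -0.5 ] 36990 rms 0.00141
chock rect (array([14.4, -0.8]), array([30.9, 44.4]), 0.3) pct [[-0.1, -22.4, 25.1], [16.0, -0.7, 28.1], [29.4, 20.8, 29.6]]
F [-1.14 12.73  0.31] uphill-resist 12.67 tcp [-8.32 -1.2  51.45]
```

apply_moves([
  [0,-0.0003,0,0,0,0,0],
  [0,-0.0003,0,0,0,0,0],
  [0,0,0,0,0,0,0],
])

```text
time_s: 22.47
tcp_pos: [0.5088, -0.1238, 0.084]
eef_rot: [179.7, -7.2, -92.4]
contact_force: [-0.3, 7.9, -0.6]
gripper_width: 0.0176
gripper_force: 30.0
```

```bash
python3 g.py
```

```text
t 22.47 tcp s,y,n mm [-8.4 -1.2 51.4] rot [179.75  -7.16 -92.44]
jar s [69.04 -0.5 ] 37001 rms 0.00141
chock rect (array([14.4, -0.7]), array([44.4, 31.1]), 90.0) pct [[-0.2, -22.3, 24.5], [16.1, -0.7, 28.1], [29.6, 20.9, 29.5]]
F [ 0.04  8.37 -0.45] uphill-resist 8.36 tcp [-8.41 -1.22 51.4 ]
```

apply_moves([
  [0,-0.0002,0,0,0,0,0],
  [0,-0.0002,0,0,0,0,0],
  [0,0,0,0,0,0,0],
  [0.4,0,0,0,0,0,0],
  [0.4,0,0,0,0,0,0],
  [0.4,0,0,0,0,0,0],
  [0.4,0,0,0,0,0,0],
  [0.4,0,0,0,0,0,0],
])

```text
time_s: 23.43
tcp_pos: [0.5085, -0.1242, 0.084]
eef_rot: [179.7, -7.2, -92.4]
contact_force: [-0.3, 0.2, -0.5]
gripper_width: 0.0346
gripper_force: 0.0
```

```bash
python3 g.py
```

```text
t 23.43 tcp s,y,n mm [-8.  -1.5 51.4] rot [179.7   -7.22 -92.45]
jar s [68.97 -0.5 ] 37339 rms 0.0015
chock rect (array([ 3.7, -0.8]), array([44.4, 52.5]), 89.8) pct [[-20.5, -22.3, 24.8], [13.1, -1.1, 28.0], [29.5, 20.7, 29.5]]
F [-0.1   0.25 -0.18] uphill-resist 0.24 tcp [-8.28 -1.33 51.44]
```

apply_moves([
  [0.4,0,0,-0.01,0,0,0],
  [0.4,0,0,-0.02,0,0,0],
  [0.4,0,0,-0.03,0,0,0],
  [0.4,0,0,-0.03,0,0,0],
  [0.4,0,0,-0.01,0,0,0],
  [0.45,-0.02,0,0,0,0,0],
  [0.45,-0.03,0,0,0,0,0],
  [0.45,-0.03,0,0,0,0,0],
  [0.45,-0.023,0,0,0,0,0],
  [0.45,-0.04,0,0,0,0,0],
  [0.45,0,0,0,0,0,0],
  [0.45,0,0,0,0,0,0],
])

```text
time_s: 24.73
tcp_pos: [0.5158, 0.032, 0.1649]
eef_rot: [179.7, -7.2, -92.3]
contact_force: [0.2, 0.2, -0.1]
gripper_width: 0.0395
gripper_force: 0.0
```

Run:
```python
from look import *
S,H,c=look("w4")
m=(abs(S[...,1])<.03)&(S[...,0]>-.14)&(S[...,0]<-.08)&(S[...,2]>.05)&(S[...,2]<.065)&(H[...,2]<90)
q=S[m];print("tab top",len(q),(np.percentile(q,[1,50,99],axis=0)*1000).round(1).tolist())
m=(abs(S[...,1])<.03)&(S[...,0]>-.14)&(S[...,0]<-.08)&(S[...,2]>.02)&(S[...,2]<.065)&(H[...,2]<90)
q=S[m];print("tab all",len(q),(np.percentile(q,[1,50,99],axis=0)*1000).round(1).tolist())
```

```text
t 24.73 tcp s,y,n mm [-153.4   -1.1  150.7] rot [179.7   -7.21 -92.26]
jar s [45.  0.] 0 rms nan
tab top 348 [[-114.7, -9.2, 54.0], [-109.1, -0.0, 57.7], [-104.1, 9.6, 59.6]]
tab all 429 [[-114.7, -9.2, 25.9], [-108.1, -0.0, 57.4], [-103.4, 9.1, 59.5]]
  return _methods._mean(a, axis=axis, dtype=dtype,
  ret = ret.dtype.type(ret / rcount)
```

View pics/w4.png

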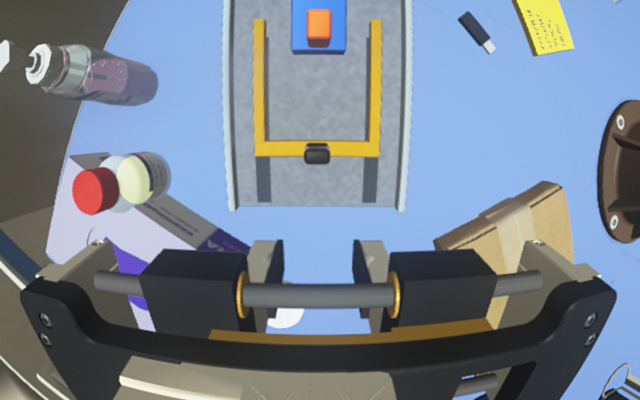

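The tab is at (317,153), fork still undrawn, and the chock rests on the middle line at (318,25). I'll grip the tab and draw the stop.

apply_moves([
  [0.45,0.022,-0.001,0,0,0,0],
  [0.45,0.022,0,0,0,0,0],
  [0.45,0,0,0.03,0,0,0],
  [0.45,0,0,0.03,0,0,0],
  [0.45,0,0,0.03,0,0,0],
  [0.45,0,0,0.012,0,0,0],
  [0.45,0,0,0.0057,0,0,0],
  [0.45,0,0,0,0,0,0],
  [0,0,0,0,0,0,0],
  [0,0,0,0,0,0,0],
  [0,0,0,0,0,0,0],
  [0,0,0,0,0,0,0],
  [0,0,0,0,0,0,0],
], newtons=30)

```text
time_s: 25.87
tcp_pos: [0.514, -0.0265, 0.065]
eef_rot: [179.8, -7.2, -92.4]
contact_force: [-3.2, 1.6, 5.3]
gripper_width: 0.0197
gripper_force: 30.0
```

apply_moves([
  [0,-0.001,0,0,0,0,0],
  [0,-0.002,0,0,0,0,0],
  [0,-0.0025,0,0,0,0,0],
  [0,-0.0025,0,0,0,0,0],
  [0,-0.0025,0,0,0,0,0],
  [0,-0.0025,0,0,0,0,0],
  [0,-0.0025,0,0,0,0,0],
  [0,-0.0025,0,0,0,0,0],
  [0,-0.0025,0,0,0,0,0],
  [0,-0.0025,0,0,0,0,0],
  [0,-0.0025,0,0,0,0,0],
  [0,-0.0025,0,0,0,0,0],
  [0,-0.0025,0,0,0,0,0],
  [0,-0.0025,0,0,0,0,0],
  [0,-0.0025,0,0,0,0,0],
  [0,-0.0025,0,0,0,0,0],
  [0,-0.0025,0,0,0,0,0],
  [0,-0.0025,0,0,0,0,0],
  [0,-0.002,0,0,0,0,0],
  [0,0,0,0,0,0,0],
])

```text
time_s: 27.53
tcp_pos: [0.516, 0.0182, 0.0595]
eef_rot: [179.8, -7.2, -92.4]
contact_force: [-3.7, 0.7, 8.1]
gripper_width: 0.0197
gripper_force: 30.0
```

apply_moves([
  [0,-0.001,0,0,0,0,0],
  [0,0,0,0,0,0,0],
  [0,0,0,0,0,0,0],
])

```text
time_s: 27.78
tcp_pos: [0.516, 0.0182, 0.0595]
eef_rot: [179.8, -7.2, -92.4]
contact_force: [-1.4, -5.3, 8.6]
gripper_width: 0.0197
gripper_force: 30.0
```

```bash
python3 g.py
```

```text
t 27.78 tcp s,y,n mm [-152.6   -0.3   44.4] rot [179.77  -7.25 -92.43]
jar s [45.  0.] 0 rms nan
chock rect (array([-22.2, -12.6]), array([ 8.9, 25.4]), 21.6) pct [[-23.2, -22.8, 26.3], [-19.5, -22.6, 27.7], [-13.6, -0.3, 29.0]]
F [-1.09 -4.95  7.92] uphill-resist -4.99 tcp [-152.61   -0.22   44.43]
  return _methods._mean(a, axis=axis, dtype=dtype,
  ret = ret.dtype.type(ret / rcount)
```

apply_moves([
  [0,0.0005,0,0,0,0,0],
  [0.45,0,0,0,0,0,0],
  [0.45,0,0,0,0,0,0],
  [0.45,0,0,0,0,0,0],
  [0.45,0,0,0,0,0,0],
  [0.45,0,0,-0.01,0,0,0],
  [0.45,0,0,-0.03,0,0,0],
  [0.45,0,0,-0.03,0,0,0],
  [0.45,0,0,-0.03,0,0,0],
  [0.45,0,0,-0.01,0,0,0],
  [0.45,0,0,0,0,0,0],
  [0.45,0,0,0,0,0,0],
])

```text
time_s: 29.08
tcp_pos: [0.5169, 0.0323, 0.1676]
eef_rot: [179.8, -7.1, -92.4]
contact_force: [-0.3, -0.4, 0.0]
gripper_width: 0.0394
gripper_force: 0.0
```

Run:
```python
from look import *
from h import cloud
print(get_state()["tcp_pos"])
c=capture("side");W=cloud(c);H=hsv(c);cv2.imwrite("pics/end.png",cv2.resize(c["frame"][110:250,230:410,::-1],None,fx=4,fy=4,interpolation=cv2.INTER_CUBIC))
d=W-O-[0,0,.034];x=d@u;z=d[...,2];S=np.stack([x*np.cos(a7)+z*np.sin(a7),d@v,-x*np.sin(a7)+z*np.cos(a7)],-1)
from scipy.optimize import least_squares
for nm,WW,HH in(("now",S,H),):
    m=(abs(S[...,1])<.055)&(S[...,2]>.04)&(S[...,2]<.075)&(S[...,0]>.03)&(S[...,0]<.12)&(H[...,1]<90)&(H[...,2]>60);j=S[m]
    f=least_squares(lambda p:np.hypot(j[:,0]-p[0],j[:,2]-.035-p[1])-.035,[.065,0],loss="soft_l1",f_scale=.001);print("jar",(f.x*1000).round(1),len(j))
```

```text
[0.5168993  0.03229458 0.16759207]
jar [69.1 -0.5] 477
```

View pics/end.png

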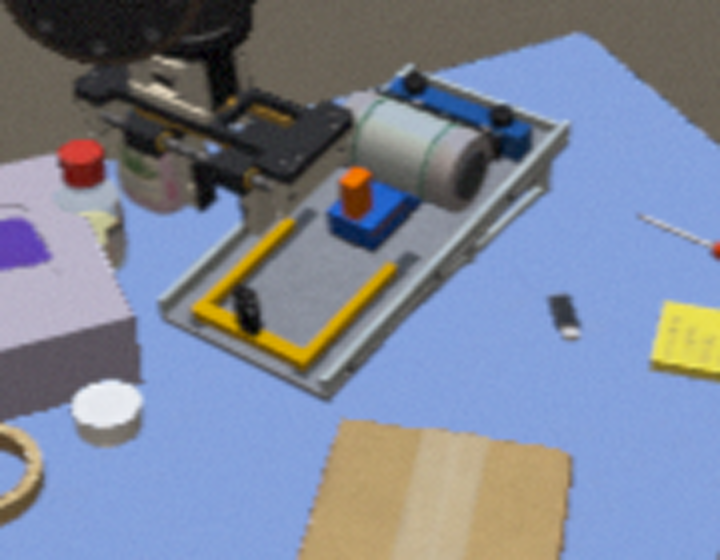

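The crop shows the jar (420,150) resting on the chock (370,210), which is flat and square on the deck. The stop is fully drawn (tab at 245,310) and the gripper is clear. Handing in.

```bash
python3 -c "from plant import *;print(close_job())"
```

```text
the job is handed in; nothing more can be done
None
```

The job is handed in, no verdict was returned: my last measurement had the jar resting on the chock about 30 mm uphill of its start, the yellow stop drawn the full 45 mm, and the gripper clear; the chock-to-jar press (roughly 7 to 10 N) is an estimate from the 12.7 N wrist reading.

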